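# Push a row of insect pots home under the filming camera and shut the gate

### The job

Push the row of four blue-lidded insect pots gently along the backlit lane, as one train and with the fingertips on the rearmost pot only, until the row is fully home against the rubber-faced end stop. Then push the red gate arm fully shut across the lane behind the row. Only push: lift nothing, do not let the row come apart, and leave everything else on the bench alone.

Things in the scene. Friction and masses are not known exactly. Their poses are not given: they have to be found in the camera images.
- filming_bench: Filming bench, fixed: black breadboard 300 x 600 x 13 mm (its x -120 to +180 mm, y -300 to +300). Origin: on the lane's centreline at mid-length, on the underside (table top). y runs along the lane to the end stop, x across it to the camera's side (away from the robot), z up. A camera on a 250 mm post stands at x 135, y 250 mm; its lens reaches to x 85, y 180, above z 170 mm.
- lane_mouth (a point): Open end of the lane, on its centreline, on its floor (filming bench 0, -210, 21 mm; same axes). The lane is a white light panel 62 mm wide, 400 mm long from here to the end stop, between two fixed aluminium guide rails 6 mm thick and 12 mm higher than the panel (tops 33 mm above the table). The 60 mm pots slide between them.
- end_stop (a point): Middle of the end stop's rubber face, at the lane's floor (filming bench 0, 190, 21 mm; same axes). The stop rises 42 mm above the floor. With the row fully home the pots' centres are 30, 90, 150 and 210 mm from this face (y = -30 ... -210 mm here).
- gate (a joint): Red gate arm in rad, on a vertical pivot. 0 = shut, square across the lane (against a fixed stop), its face then 6 mm behind a row that is home; 1.57 = beside the lane, pointing to the bench's -y; to 2.4 = farther out towards the robot. At value a it points along (cos a, -sin a) in the bench's x, y. Starts at 1.62 to 2.2. Turns easily (0.5 N at the bar) and stays where left.
- gate_pivot (a point): Axis of the red gate arm, at mid-height of the bar, on the robot's side of the lane (filming bench -50, -61, 48 mm; same axes). The bar is 10 mm thick, 16 mm high (40 to 56 mm above the table, clear above the guide rails) and ends 85 mm from this axis.
- gate_tip (a point): Free end of the red gate arm, mid-height of the bar, 85 mm from the pivot.
- pot1: clear round insect pot, 60 mm diameter, 62 mm tall, 70 g (may vary 0.7 to 1.5 times), with a pale-blue vented lid; origin at the centre of its underside, z up. Front pot of the row, nearest the end stop; it starts 50 to 130 mm short of its home place. The whole row slides with about 1 to 4 N.
- pot2: clear round insect pot, 60 mm diameter, 62 mm tall, 70 g (may vary 0.7 to 1.5 times), with a pale-blue vented lid; origin at the centre of its underside, z up. Second pot, touching pot1.
- pot3: clear round insect pot, 60 mm diameter, 62 mm tall, 70 g (may vary 0.7 to 1.5 times), with a pale-blue vented lid; origin at the centre of its underside, z up. Third pot, touching pot2.
- pot4: clear round insect pot, 60 mm diameter, 62 mm tall, 70 g (may vary 0.7 to 1.5 times), with a pale-blue vented lid; origin at the centre of its underside, z up. Fourth and rearmost pot, at the lane's open end, touching pot3: the one to push on, towards the stop.
- spare_pot_a: Bystander: same pot with a yellow lid, on the breadboard on the robot's side of the lane. Origin under its centre.
- spare_pot_b: Bystander: same pot with a yellow lid, on the breadboard on the camera's side of the lane. Origin under its centre.
- tip_box: Bystander: pipette tip box with a green rack, 85 x 122 x 59 mm, on the breadboard on the camera's side, near the lane's open end. Origin under its centre.
- green_bottle: Bystander: green bottle, 62 mm diameter, 160 mm tall, at the far left or far right of the table.
- wash_bottle: Bystander: white bottle with a red cap, 64 mm diameter, 150 mm tall, at the far left or far right of the table.
- pipette: Bystander: dark-blue pipette lying on the table left of the breadboard, pointing to the left, 260 mm long along its x, 26 mm high.
- forceps: Bystander: steel forceps lying on the breadboard on the robot's side, near the lane's open end, 125 mm long, 9 mm high.
Mind the look-alikes: they are no part of the job. What is shaped like the pot2 but green or purple is not meant.

How it is judged:
On the way, in this order (a step that is already met when the one before it is completed fails the run):
1. the four pots are pushed home against the end stop as a closed row, with the gate still open (y of pot1 in the frame of end_stop above -0.033 m and y of pot2 in the frame of end_stop above -0.0935 m and y of pot3 in the frame of end_stop above -0.154 m and y of pot4 in the frame of end_stop above -0.2145 m and z of each of pot1, pot2, pot3, pot4 in the frame of end_stop below 0.004 m and angle between each of pot1, pot2, pot3, pot4's own z axis and vertical below 0.08 rad and x of pot1 in the frame of end_stop between -0.006 and 0.006 m and x of pot2 in the frame of end_stop between -0.006 and 0.006 m and x of pot3 in the frame of end_stop between -0.006 and 0.006 m and x of pot4 in the frame of end_stop between -0.006 and 0.006 m and value of joint gate above 1 rad), for 0.2 s.
2. the gate is then fully shut behind the row (value of joint gate below 0.06 rad), for 0.2 s.
At the end, for the whole second after the job is handed in: The four pots stand upright and at rest in the lane, the front one within 3 mm of the end stop and the rearmost within 4.5 mm of its home place, and the gate is shut to within 0.06 rad (y of pot1 in the frame of end_stop above -0.033 m and y of pot2 in the frame of end_stop above -0.0935 m and y of pot3 in the frame of end_stop above -0.154 m and y of pot4 in the frame of end_stop above -0.2145 m and z of each of pot1, pot2, pot3, pot4 in the frame of end_stop below 0.004 m and angle between each of pot1, pot2, pot3, pot4's own z axis and vertical below 0.08 rad and x of pot1 in the frame of end_stop between -0.006 and 0.006 m and x of pot2 in the frame of end_stop between -0.006 and 0.006 m and x of pot3 in the frame of end_stop between -0.006 and 0.006 m and x of pot4 in the frame of end_stop between -0.006 and 0.006 m and value of joint gate below 0.06 rad and linear speed of each of pot1, pot2, pot3, pot4 below 0.02 m/s); the robot touches nothing.
It fails at once if a pot of the row was lifted (6 mm) or tipped (0.25 rad) (z of any of pot1, pot2, pot3, pot4 in the frame of filming_bench above 0.027 m or angle between any of pot1, pot2, pot3, pot4's own z axis and vertical above 0.25 rad).
It fails at once if the row came apart: a gap of more than 12 mm between neighbours (horizontal distance between pot1 and pot2 above 0.072 m or horizontal distance between pot2 and pot3 above 0.072 m or horizontal distance between pot3 and pot4 above 0.072 m).
It fails at once if a pot other than the rearmost was pushed by the robot (more than 1 N) (contact force between any of the arm, the fingers and pot1 above 1 N or contact force between any of the arm, the fingers and pot2 above 1 N or contact force between any of the arm, the fingers and pot3 above 1 N).
It fails at once if the row was rammed: more than 40 N on the rearmost pot (contact force between the fingers and pot4 above 40 N).
It fails at once if something else on the bench was moved by more than 10 mm (distance of any of spare_pot_a, spare_pot_b, tip_box, green_bottle, wash_bottle, pipette, forceps from where it was at the start of the episode above 0.01 m).
It also fails if it takes over 48 s, if anything falls off the work surface, if the arm or the gripper's body presses on something with over 40 N, if the wrist force passes 120 N, or if a joint passes its speed limit or range.

### The arm

A 7-joint arm with a two-finger parallel gripper is mounted at the origin on the work surface. World frame = base frame: x ahead of the robot, y to its left, z up, the work surface at z = 0. Lengths are in m, angles in rad, forces in N, time in s.
With the tool pointing down it reaches from about 0.425 to 0.875 m from the base axis. Payload 4.7 kg.
Tool frame: the origin (TCP) lies midway between the tips of the shut fingers; the grasp point (between the pads) lies 19 mm behind it; z points along the fingers, y is the line along which they close (so a half turn about z gives the same grasp; the last joint's range is limited). The gripper opens to 87 mm and grips with 3 to 60 N. Pads are 19 mm wide; open, the fingers measure 117 mm over their backs; the gripper's body (75 mm by 190 mm) begins 51 mm behind the grasp point.
Start: joints at [-1.287, 0.321, -0.07, 1.45, 0.023, 1.371, -0.057], TCP at [0.173, 0.626, 0.223] pointing down, gripper open.
Joint ranges: [-2.86, 2.86], [-0.3, 2.09], [-1.38, 1.24], [0.06, 2.45], [-1.56, 4.7], [0.09, 2.05], [-2.69, 2.69]. Speed limits (rad/s): [2.57, 2.57, 3.14, 3.14, 3.14, 3.14, 3.14].

### API

Orientations are given as a rotation vector (axis times angle).
In Python, from bench import ctrl, get_image, calibration gives the robot as it stands.
- The arm moves only by the tool apply_moves, never from a script. Its arguments are lists of equal length, an entry for each row: "dp": the shift along the tool's x, y, z in m, a list of three; "twist": the turn, a rotation vector about the tool's x, y, z in rad, a list of three; "fingers": the closure, from 0 (fully open) to 1 (shut). In form: {"dp": [[dx, dy, dz], ...], "twist": [[ax, ay, az], ...], "fingers": [fingers, ...]}. A call has 1 to 10 rows; each row shifts and turns the commanded pose from where the row before left it, along the tool's axes as they then stand; what a row does not reach is not made up. A row lasts 1/10 s, in which the tool goes at most 50 mm and 8.59 degrees, less where a joint would pass 70% of its speed; a pose out of reach is approached as far as the arm can. A call is refused whole if a number of a shift passes 0.05 or a number of a turn 0.15, either way. A call with a gripper value outside its range is refused whole. The fingers move at their own pace and stop on an object; "newtons" is the grip in N (left out, the last holds). Time passes only in rows, so rows that do not move let the fingers close. It gives the time, the measured TCP pose, the force, the opening and the grip force at its end, in the units of the state.
- ctrl.get_state(): the state, without advancing time (a new reading comes with each control period).
- get_image(name): name is "scene" or "top"; returns the picture (400x640x3 uint8, red, green, blue); there is no depth.
- calibration(name): a dict with "fx", "fy", "cx", "cy" (pixels), "k1" (the pictures are not rectified: a ray, as slopes to the right and down, at radius r is drawn at 1 + k1 r^2 times it, then the intrinsics apply), "eye" and "attitude" of the camera in the world. Camera axes: x right, y up, looking along -z (the intrinsics and any distortion apply to the point x, -y, -z); pixel columns grow to the right and rows downward; lengths in m; the calibration is good to about 2 mm. A picture is of the moment at which its call begins. calibration takes no time and is no camera call.
- ctrl.close_job(): hands the job in; it is judged then, once.
The state is a dict: "time": time; "joint_positions": joint angles; "qd": joint speeds; "joint_torque": joint torques, N m; "position": TCP position; "tool_rot": TCP orientation; "ft_force": force on the tool from outside, world axes, zero at the start; "torque": the same for the moment, N m; "grip_width": opening from 0.0 (shut) to 1.0 (fully open); "grip_force": force on a finger pad.
Only numpy, scipy, OpenCV 4.12 (cv2) and the standard library are available. Lean on these libraries where they do the work, as an engineer would, in place of code of your own. Each camera call takes 0.05 s, during which the arm holds its last target. There are 200 camera calls.

## Working session

There is one attempt and no reset: what is moved stays moved. The work goes in short steps, Python scripts to look and compute and a tool call to move; the robot and the scene stay as the last step left them, time stands still between calls to the robot, and variables do not carry over. Pictures are saved under pics/ and viewed, at most 10 in all, crops included, and the job is handed in when it is done.

Besides the shell and the picture viewer there is one more tool, called after "Call:" as name(argument=value, ...) on one line, values as JSON. apply_moves: Moves the arm, as the interface text tells. Its arguments: {"type":"object","properties":{"dp":{"type":"array"},"twist":{"type":"array"},"fingers":{"type":"array"},"newtons":{"type":"number"}},"required":["dp","twist","fingers"]}

```bash
mkdir -p pics
python3 - <<'E'
from bench import ctrl,get_image,calibration
import cv2
for n in("scene","top"):
    cv2.imwrite(f"pics/{n}0.png",get_image(n)[:,:,::-1]); print(n,calibration(n))
s=ctrl.get_state(); print(s)
E
```

```text
scene {'fx': 452.5339224302159, 'fy': 452.5339224302159, 'cx': 319.92889999011334, 'cy': 195.58161050002383, 'k1': -0.08667837055268696, 'eye': array([ 1.03205484, -0.74613144,  0.94227351]), 'attitude': array([0.7719903 , 0.20962831, 0.53995676])}
top {'fx': 512.0126856128277, 'fy': 512.0126856128277, 'cx': 317.14683027273253, 'cy': 200.38023569463792, 'k1': -0.1349191924010053, 'eye': array([0.20175924, 0.01422994, 1.67885271]), 'attitude': array([ 0.1630746 , -0.16809464, -1.62327123])}
{'time': 0.1, 'joint_positions': array([-1.28692193,  0.32171963, -0.07009204,  1.45155214,  0.02256721,
        1.37076453, -0.05691282]), 'qd': array([ 0.00079792, -0.0021864 ,  0.00044081, -0.00182298,  0.00024284,
        0.00066836,  0.00014127]), 'joint_torque': array([-3.89736942e-04, -4.92570484e+01, -4.05877680e-01, -3.13398921e+01,
       -6.41640695e-02,  3.94871179e-02,  6.27074746e-05]), 'position': array([0.1731357 , 0.62601638, 0.22159033]), 'tool_rot': array([-4.22430314e-01, -3.11289383e+00,  2.58985014e-03]), 'ft_force': array([-0.42390776, -0.55922579, -0.26051711]), 'torque': array([-0.02753809,  0.00089765,  0.02237685]), 'grip_force': 0.0, 'grip_width': 1.0023576012647741}
```

View pics/top0.png

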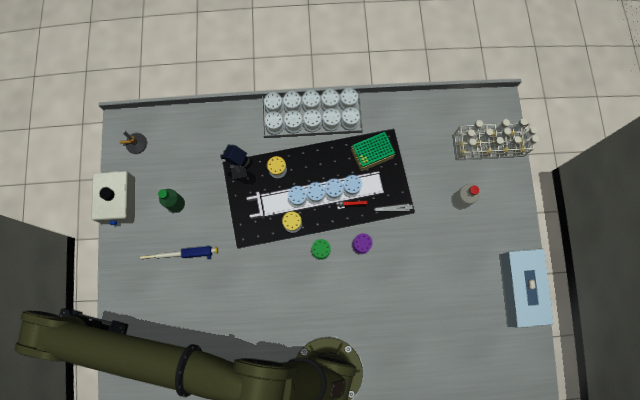

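View pics/scene0.png

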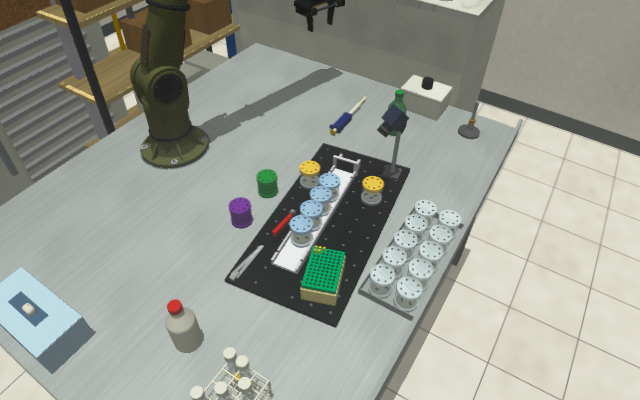

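The top view shows the blue row at about (297,195) to (352,186), with the end stop at (258,204) on the left. The red gate lies at (340–368,204), the forceps at (395,208), the tip box at (374,150), and the yellow spares at (277,166) and (292,221). The green pot (320,249) and purple pot (362,243) are look-alikes and not part of the job. An enlarged crop will confirm this.

Run:
```python
import cv2
im=cv2.imread("pics/top0.png")[125:255,220:420]
cv2.imwrite("pics/crop0.png",cv2.resize(im,None,fx=4,fy=4,interpolation=cv2.INTER_CUBIC))
```

```text
(no output)
```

View pics/crop0.png

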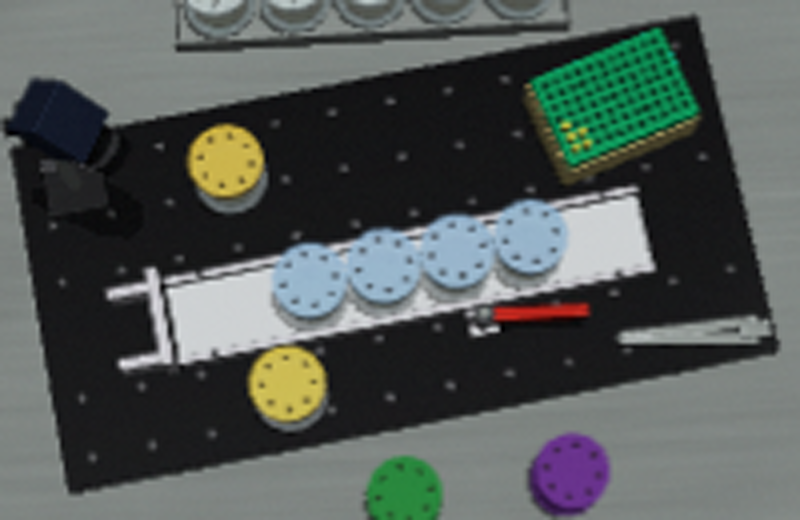

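The crop shows the board corners at (12,150), (695,17), (778,350) and (70,492). The blue lids are at (311,281), (384,266), (457,251) and (531,236). The gate pivot is at (483,315) with its tip at (589,309), and the lane mouth edge runs (640,190)–(655,270). I'll fit the bench pose from these.

```bash
cat > h.py <<'E'
import numpy as np, cv2
from bench import ctrl,get_image,calibration
from scipy.spatial.transform import Rotation as R
from scipy.optimize import least_squares
def ray(c,px,z):
    k=calibration(c); K=np.array([[k['fx'],0,k['cx']],[0,k['fy'],k['cy']],[0,0,1]])
    n=cv2.undistortPoints(np.array(px,float).reshape(-1,1,2),K,np.array([k['k1'],0,0,0.]))[:,0]
    d=R.from_rotvec(k['attitude']).apply(np.c_[n[:,0],-n[:,1],-np.ones(len(n))])
    e=k['eye']; return e+d*((np.asarray(z)-e[2])/d[:,2])[:,None]
def c2p(p): return (np.array(p,float)+.5)/4-.5+[220,125]
def fit(W,B):
    f=lambda q:(R.from_rotvec([0,0,q[2]]).apply(B)[:,:2]+q[:2]-W[:,:2]).ravel()
    return least_squares(f,[.5,0,.2]).x
def tob(W,q): return R.from_rotvec([0,0,-q[2]]).apply(np.asarray(W)-[q[0],q[1],0])
E
python3 - <<'E'
from h import *
np.set_printoptions(precision=4,suppress=True)
px=[(12,150),(695,17),(778,350),(70,492)]
B=np.array([[.18,.3,0],[.18,-.3,0],[-.12,-.3,0],[-.12,.3,0]])
W=ray("top",c2p(px),np.full(4,.013)); q=fit(W,B); print(q); print(tob(W,q)-B)
L=ray("top",c2p([(311,281),(384,266),(457,251),(531,236),(483,315),(589,309),(640,190),(655,270),(290,384),(531,85),(662,30),(698,108),(570,168)]),[.083]*4+[.056]*2+[.033,.033]+[.075]+[.072]*4)
print(np.c_[L[:,:2],tob(L,q)])
print(ray("scene",[(330,181),(319,194),(311,208),(301,224)],[.083]*4))
print(R.from_rotvec(ctrl.get_state()['tool_rot']).as_matrix())
E
```

```text
[ 0.5719 -0.0089  0.1413]
[[-0.0013 -0.0018  0.013 ]
 [-0.0011  0.0021  0.013 ]
 [ 0.001   0.0016  0.013 ]
 [ 0.0014 -0.0019  0.013 ]]
[[ 0.5619  0.0611 -0.0001  0.0707  0.083 ]
 [ 0.5707  0.0022  0.0004  0.0111  0.083 ]
 [ 0.5796 -0.0569  0.0008 -0.0486  0.083 ]
 [ 0.5884 -0.117   0.0011 -0.1094  0.083 ]
 [ 0.5316 -0.0756 -0.0493 -0.0604  0.056 ]
 [ 0.5315 -0.1618 -0.0616 -0.1457  0.056 ]
 [ 0.6346 -0.2148  0.033  -0.2127  0.033 ]
 [ 0.5657 -0.2214 -0.0361 -0.2096  0.033 ]
 [ 0.481   0.0823 -0.0772  0.103   0.075 ]
 [ 0.7186 -0.1274  0.1286 -0.138   0.072 ]
 [ 0.7602 -0.2396  0.1539 -0.255   0.072 ]
 [ 0.6911 -0.2632  0.0822 -0.2686  0.072 ]
 [ 0.6461 -0.1539  0.053  -0.154   0.072 ]]
[[ 0.5716  0.0567  0.083 ]
 [ 0.5736 -0.0037  0.083 ]
 [ 0.5841 -0.0594  0.083 ]
 [ 0.5935 -0.1202  0.083 ]]
[[-0.9638  0.2665 -0.0004]
 [ 0.2665  0.9638 -0.0016]
 [-0.0001 -0.0017 -1.    ]]
```

The fit holds to about 2 mm. Bench origin is (0.572,-0.009) with yaw 0.141, the pots sit on the centreline at 60 mm spacing with about 89 mm to travel, and the gate is at about 1.71 rad. Next I raise the tool, shut the fingers and turn so that tool x is bench y and tool y is bench x.

Call:
apply_moves(dp=[[0,0,-0.01],[0,0,-0.01],[0,0,-0.01],[0,0,-0.01],[0,0,-0.01],[0,0,-0.01],[0,0,-0.01],[0,0,-0.01],[0,0,-0.01],[0,0,-0.01]], twist=[[0,0,0.116],[0,0,0.116],[0,0,0.116],[0,0,0.116],[0,0,0.116],[0,0,0.116],[0,0,0.116],[0,0,0.116],[0,0,0.116],[0,0,0.116]], fingers=[1,1,1,1,1,1,1,1,1,1])

```text
time: 1.1
position: [0.1732, 0.6263, 0.3223]
tool_rot: [2.065, 2.367, -0.002]
ft_force: [-0.7, 0.4, -0.1]
grip_width: 0.169
grip_force: 0.0
```

Call:
apply_moves(dp=[[-0.0335,0.0215,0],[-0.0335,0.0215,0],[-0.0335,0.0215,0],[-0.0335,0.0215,0],[-0.0335,0.0215,0],[-0.0335,0.0215,0],[-0.0335,0.0215,0],[-0.0335,0.0215,0],[-0.0335,0.0215,0],[-0.0335,0.0215,0]], twist=[[0,0,0],[0,0,0],[0,0,0],[0,0,0],[0,0,0],[0,0,0],[0,0,0],[0,0,0],[0,0,0],[0,0,0]], fingers=[1,1,1,1,1,1,1,1,1,1])

```text
time: 2.1
position: [0.4339, 0.3235, 0.3223]
tool_rot: [-2.059, -2.372, 0.001]
ft_force: [0.2, 0.4, -0.2]
grip_width: 0.007
grip_force: 0.0
```

```bash
cat > st.py <<'E'
from h import *
np.set_printoptions(precision=4,suppress=True)
q=[ 0.5719,-0.0089,0.1413]
s=ctrl.get_state(); M=R.from_rotvec(s['tool_rot']).as_matrix()
print(s['time'],s['position'],"bench",tob(s['position'],q),"F",s['ft_force'],s['grip_width'])
print("tool axes in bench",tob(M.T+[q[0],q[1],0],q).ravel())
E
python3 st.py
```

```text
2.1 [0.4339 0.3235 0.3223] bench [-0.0898  0.3485  0.3223] F [ 0.2278  0.4393 -0.2046] 0.007039474112839525
tool axes in bench [ 0.0002  1.     -0.0001  1.     -0.0002 -0.0004 -0.0004 -0.0001 -1.    ]
```

Call:
apply_moves(dp=[[-0.027,0.0045,0],[-0.027,0.0045,0],[-0.027,0.0045,0],[-0.027,0.0045,0],[-0.027,0.0045,0],[-0.027,0.0045,0],[-0.027,0.0045,0],[-0.027,0.0045,0],[-0.027,0.0045,0],[-0.027,0.0045,0]], twist=[[0,0,0],[0,0,0],[0,0,0],[0,0,0],[0,0,0],[0,0,0],[0,0,0],[0,0,0],[0,0,0],[0,0,0]], fingers=[1,1,1,1,1,1,1,1,1,1])

```text
time: 3.1
position: [0.5157, 0.0629, 0.3222]
tool_rot: [-2.059, -2.372, 0.0]
ft_force: [1.0, -0.2, 0.3]
grip_width: 0.005
grip_force: 0.0
```

Call:
apply_moves(dp=[[-0.027,0.0045,0],[-0.027,0.0045,0],[-0.027,0.0045,0],[-0.027,0.0045,0],[-0.027,0.0045,0],[-0.027,0.0045,0],[-0.027,0.0045,0],[-0.027,0.0045,0],[-0.027,0.0045,0],[-0.027,0.0045,0]], twist=[[0,0,0],[0,0,0],[0,0,0],[0,0,0],[0,0,0],[0,0,0],[0,0,0],[0,0,0],[0,0,0],[0,0,0]], fingers=[1,1,1,1,1,1,1,1,1,1])

```text
time: 4.1
position: [0.5984, -0.1977, 0.3221]
tool_rot: [-2.058, -2.372, 0.0]
ft_force: [0.7, -0.5, 0.3]
grip_width: 0.01
grip_force: 0.0
```

Call:
apply_moves(dp=[[0,0,0.02],[0,0,0.02],[0,0,0.02],[0,0,0.02],[0,0,0.02],[0,0,0.02],[0,0,0.02],[0,0,0.02],[0,0,0.02],[0,0,0]], twist=[[0,0,0],[0,0,0],[0,0,0],[0,0,0],[0,0,0],[0,0,0],[0,0,0],[0,0,0],[0,0,0],[0,0,0]], fingers=[1,1,1,1,1,1,1,1,1,1])

```text
time: 5.1
position: [0.5961, -0.1959, 0.1392]
tool_rot: [-2.056, -2.369, 0.005]
ft_force: [-1.0, -0.1, -0.5]
grip_width: 0.004
grip_force: 0.0
```

```bash
python3 st.py
python3 - <<'E'
from h import *
im=get_image("scene")[150:290,220:380,::-1]
cv2.imwrite("pics/s1.png",cv2.resize(im,None,fx=4,fy=4,interpolation=cv2.INTER_CUBIC))
E
```

```text
5.1 [ 0.5961 -0.1959  0.1392] bench [-0.0024 -0.1885  0.1392] F [-0.9621 -0.091  -0.4704] 0.0036258912954709233
tool axes in bench [ 0.0001  1.      0.0022  1.     -0.0001 -0.0058 -0.0058  0.0022 -1.    ]
```

View pics/s1.png

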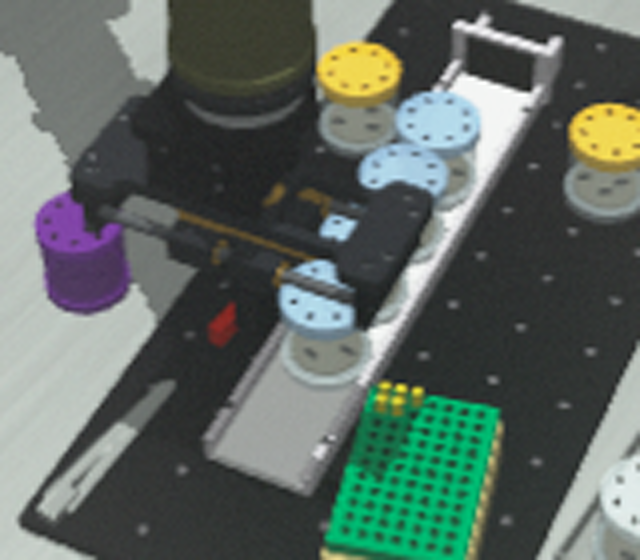

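```bash
cat >> h.py <<'E'
def proj(c,P):
    k=calibration(c); p=R.from_rotvec(k['attitude']).inv().apply(np.atleast_2d(P)-k['eye'])
    n=np.c_[p[:,0],-p[:,1]]/-p[:,2:]; n=n*(1+k['k1']*(n**2).sum(1))[:,None]
    return n*[k['fx'],k['fy']]+[k['cx'],k['cy']]
E
python3 - <<'E'
from h import *
P=[[.5961,-.1959,.1392],[.5961,-.1959,.209],[.5884,-.117,.083]]
print((proj("scene",P)-[220,150])*4)
im=get_image("scene")[120:280,220:380,::-1]
im=cv2.convertScaleAbs(im,alpha=2,beta=25)
cv2.imwrite("pics/s2.png",cv2.resize(im,None,fx=3.75,fy=3.75,interpolation=cv2.INTER_CUBIC))
E
python3 st.py
```

```text
[[253.98633634 315.00427674]
 [248.61814985 232.85850989]
 [320.20304023 289.59375099]]
5.2 [ 0.598  -0.1969  0.1425] bench [-0.0006 -0.1898  0.1425] F [-0.0773  0.0432  0.8844] 0.005032840427609767
tool axes in bench [ 0.0002  1.      0.0001  1.     -0.0002 -0.0008 -0.0008  0.0001 -1.    ]
```

View pics/s2.png

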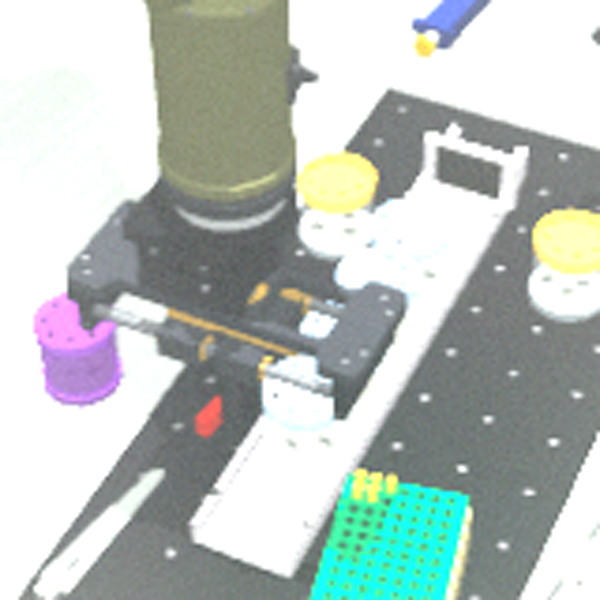

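The tool hangs over the lane centreline behind pot4. The dark shut fingers show against pot4's left edge at about (250,380), and the red gate end is at (208,417), clear of them. I lean the tips slightly forward so contact is low, then lower.

Call:
apply_moves(dp=[[0,0,0.014],[0,0,0.014],[0,0,0.014],[0,0,0.014],[0,0,0.014],[0,0,0.014],[0,0,0.014],[0,0,0],[0,0,0],[0,0,0]], twist=[[0,0.05,0],[0,0,0],[0,0,0],[0,0,0],[0,0,0],[0,0,0],[0,0,0],[0,0,0],[0,0,0],[0,0,0]], fingers=[1,1,1,1,1,1,1,1,1,1])

```text
time: 6.2
position: [0.5982, -0.1932, 0.0454]
tool_rot: [-2.035, -2.344, -0.052]
ft_force: [0.3, -0.2, 0.4]
grip_width: 0.001
grip_force: 0.0
```

Call:
apply_moves(dp=[[0.004,0,0],[0.004,0,0],[0.004,0,0],[0.004,0,0],[0.003,0,0],[0.003,0,0],[0.003,0,0],[0.003,0,0],[0,0,0],[0,0,0]], twist=[[0,0,0],[0,0,0],[0,0,0],[0,0,0],[0,0,0],[0,0,0],[0,0,0],[0,0,0],[0,0,0],[0,0,0]], fingers=[1,1,1,1,1,1,1,1,1,1])

```text
time: 7.2
position: [0.5937, -0.1651, 0.0461]
tool_rot: [-2.034, -2.344, -0.051]
ft_force: [-0.6, -0.3, 0.5]
grip_width: 0.004
grip_force: 0.0
```

```bash
python3 st.py
```

```text
7.2 [ 0.5937 -0.1651  0.0461] bench [-0.0004 -0.1577  0.0461] F [-0.6039 -0.307   0.4986] 0.003926625393587074
tool axes in bench [ 0.0002  0.9988  0.0499  1.     -0.0002  0.0001  0.0001  0.0499 -0.9988]
```

Call:
apply_moves(dp=[[0.002,0,0.0001],[0.002,0,0.0001],[0.002,0,0.0001],[0.002,0,0.0001],[0.002,0,0.0001],[0.002,0,0.0001],[0.002,0,0.0001],[0.002,0,0.0001],[0.002,0,0.0001],[0.002,0,0.0001]], twist=[[0,0,0],[0,0,0],[0,0,0],[0,0,0],[0,0,0],[0,0,0],[0,0,0],[0,0,0],[0,0,0],[0,0,0]], fingers=[1,1,1,1,1,1,1,1,1,1])

```text
time: 8.2
position: [0.5909, -0.1453, 0.0461]
tool_rot: [-2.035, -2.344, -0.051]
ft_force: [-0.2, -2.7, 0.2]
grip_width: 0.005
grip_force: 1.1
```

Call:
apply_moves(dp=[[0.002,0,0.0001],[0.002,0,0.0001],[0.002,0,0.0001],[0.002,0,0.0001],[0.002,0,0.0001],[0.002,0,0.0001],[0.002,0,0.0001],[0.002,0,0.0001],[0.002,0,0.0001],[0.002,0,0.0001]], twist=[[0,0,0],[0,0,0],[0,0,0],[0,0,0],[0,0,0],[0,0,0],[0,0,0],[0,0,0],[0,0,0],[0,0,0]], fingers=[1,1,1,1,1,1,1,1,1,1])

```text
time: 9.2
position: [0.5881, -0.1253, 0.0461]
tool_rot: [-2.034, -2.344, -0.051]
ft_force: [-0.7, -2.6, 0.3]
grip_width: 0.002
grip_force: 1.2
```

```bash
python3 st.py
python3 - <<'E'
from h import *
im=cv2.convertScaleAbs(get_image("scene")[150:290,220:380,::-1],alpha=1.3)
cv2.imwrite("pics/s3.png",cv2.resize(im,None,fx=4,fy=4,interpolation=cv2.INTER_CUBIC))
E
```

```text
9.2 [ 0.5881 -0.1253  0.0461] bench [-0.0004 -0.1175  0.0461] F [-0.6907 -2.6164  0.3005] 0.001975974151707829
tool axes in bench [ 0.0003  0.9987  0.05    1.     -0.0003  0.0001  0.0001  0.05   -0.9987]
```

View pics/s3.png

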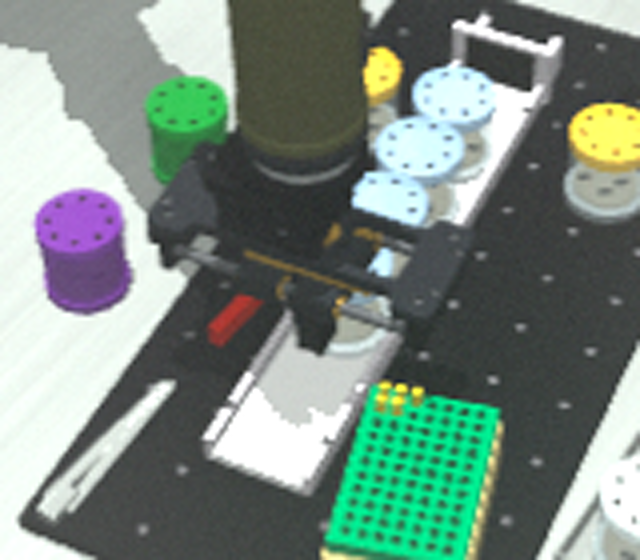

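The fingertips at (315,340) are pushing pot4 with about 2.6 N, and the three visible lids stay closed up in line. I continue towards the expected end at about bench y -0.060.

Call:
apply_moves(dp=[[0.0025,0,0.0001],[0.0025,0,0.0001],[0.0025,0,0.0001],[0.0025,0,0.0001],[0.0025,0,0.0001],[0.0025,0,0.0001],[0.0025,0,0.0001],[0.0025,0,0.0001],[0.0025,0,0.0001],[0.0025,0,0.0001]], twist=[[0,0,0],[0,0,0],[0,0,0],[0,0,0],[0,0,0],[0,0,0],[0,0,0],[0,0,0],[0,0,0],[0,0,0]], fingers=[1,1,1,1,1,1,1,1,1,1])

```text
time: 10.25
position: [0.5845, -0.1004, 0.0463]
tool_rot: [-2.034, -2.343, -0.051]
ft_force: [0.6, -1.5, -0.7]
grip_width: 0.003
grip_force: 0.9
```

Call:
apply_moves(dp=[[0.002,0,0.0001],[0.002,0,0.0001],[0.002,0,0.0001],[0.002,0,0.0001],[0.002,0,0.0001],[0.002,0,0.0001],[0.002,0,0.0001],[0.002,0,0.0001],[0.002,0,0.0001],[0.002,0,0.0001]], twist=[[0,0,0],[0,0,0],[0,0,0],[0,0,0],[0,0,0],[0,0,0],[0,0,0],[0,0,0],[0,0,0],[0,0,0]], fingers=[1,1,1,1,1,1,1,1,1,1])

```text
time: 11.25
position: [0.5817, -0.0806, 0.0463]
tool_rot: [-2.034, -2.344, -0.051]
ft_force: [0.3, -2.0, -0.6]
grip_width: 0.007
grip_force: 0.9
```

Call:
apply_moves(dp=[[0.001,0,0],[0.001,0,0],[0.001,0,0],[0.001,0,0],[0.001,0,0],[0.001,0,0]], twist=[[0,0,0],[0,0,0],[0,0,0],[0,0,0],[0,0,0],[0,0,0]], fingers=[1,1,1,1,1,1])

```text
time: 11.85
position: [0.5809, -0.0748, 0.0466]
tool_rot: [-2.034, -2.344, -0.051]
ft_force: [1.4, -1.7, -1.4]
grip_width: 0.007
grip_force: 0.9
```

```bash
python3 st.py
```

```text
11.85 [ 0.5809 -0.0748  0.0466] bench [-0.0004 -0.0665  0.0466] F [ 1.3581 -1.6834 -1.352 ] 0.006833334783199736
tool axes in bench [ 0.0003  0.9987  0.05    1.     -0.0003 -0.     -0.      0.05   -0.9987]
```

Call:
apply_moves(dp=[[0.001,0,0],[0.001,0,0],[0.001,0,0],[0.001,0,0]], twist=[[0,0,0],[0,0,0],[0,0,0],[0,0,0]], fingers=[1,1,1,1])

```text
time: 12.25
position: [0.5803, -0.0709, 0.0468]
tool_rot: [-2.034, -2.344, -0.051]
ft_force: [-0.0, -1.9, -1.0]
grip_width: 0.005
grip_force: 0.8
```

Call:
apply_moves(dp=[[0.001,0,0],[0.001,0,0],[0,0,0]], twist=[[0,0,0],[0,0,0],[0,0,0]], fingers=[1,1,1])

```text
time: 12.55
position: [0.5801, -0.0687, 0.0469]
tool_rot: [-2.034, -2.344, -0.051]
ft_force: [0.0, -0.5, -0.9]
grip_width: 0.006
grip_force: 0.7
```

Call:
apply_moves(dp=[[0.001,0,0],[0.001,0,0],[0,0,0]], twist=[[0,0,0],[0,0,0],[0,0,0]], fingers=[1,1,1])

```text
time: 12.85
position: [0.5798, -0.0672, 0.047]
tool_rot: [-2.035, -2.344, -0.051]
ft_force: [0.2, -2.4, -0.8]
grip_width: 0.007
grip_force: 1.0
```

Call:
apply_moves(dp=[[0.001,0,0],[0.001,0,0],[0,0,0]], twist=[[0,0,0],[0,0,0],[0,0,0]], fingers=[1,1,1])

```text
time: 13.15
position: [0.5799, -0.0665, 0.0474]
tool_rot: [-2.037, -2.344, -0.05]
ft_force: [1.1, -5.2, -1.5]
grip_width: 0.004
grip_force: 2.6
```

Call:
apply_moves(dp=[[0.001,0,0],[0.001,0,0],[0,0,0]], twist=[[0,0,0],[0,0,0],[0,0,0]], fingers=[1,1,1])

```text
time: 13.45
position: [0.5801, -0.0662, 0.0478]
tool_rot: [-2.04, -2.345, -0.049]
ft_force: [1.3, -7.7, -0.8]
grip_width: 0.006
grip_force: 3.8
```

```bash
python3 st.py
python3 - <<'E'
from h import *
im=get_image("top")[:,:,::-1]; cv2.imwrite("pics/top1full.png",im)
im=im[145:245,230:380]
cv2.imwrite("pics/t1.png",cv2.resize(im,None,fx=5,fy=5,interpolation=cv2.INTER_CUBIC))
E
```

```text
13.45 [ 0.5801 -0.0662  0.0478] bench [-0.     -0.0579  0.0478] F [ 1.2862 -7.6684 -0.8147] 0.005799343947357508
tool axes in bench [ 0.0022  0.9989  0.0458  1.     -0.0023  0.002   0.0021  0.0458 -0.9989]
```

View pics/t1.png

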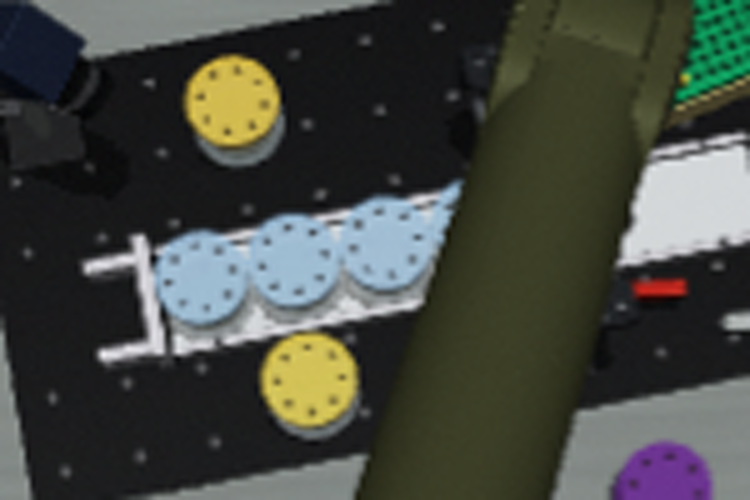

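The row is home. Pot1's lid at (201,278) is against the stop at (155,290), with pots 2 and 3 at (294,261) and (386,244) evenly spaced and about 8 N on the row. Retreat, level the tool, raise and move over to the outer side of the gate.

Call:
apply_moves(dp=[[-0.002,0,0],[-0.004,0,0],[-0.007,0,0],[-0.007,0,0],[0,0,-0.01],[0,0,-0.02],[0,0,-0.02],[0,0,-0.015],[0,0,0],[0,0,0]], twist=[[0,0,0],[0,0,0],[0,0,0],[0,0,0],[0,-0.05,0],[0,0,0],[0,0,0],[0,0,0],[0,0,0],[0,0,0]], fingers=[1,1,1,1,1,1,1,1,1,1])

```text
time: 14.5
position: [0.582, -0.0832, 0.1109]
tool_rot: [-2.059, -2.372, -0.001]
ft_force: [-0.2, 0.5, -0.1]
grip_width: 0.001
grip_force: 0.0
```

Call:
apply_moves(dp=[[-0.005,-0.013,0],[-0.005,-0.013,0],[-0.005,-0.013,0],[-0.005,-0.013,0],[-0.005,-0.013,0],[-0.005,-0.013,0],[-0.005,-0.013,0],[-0.005,-0.013,0],[0,0,0],[0,0,0]], twist=[[0,0,0],[0,0,0],[0,0,0],[0,0,0],[0,0,0],[0,0,0],[0,0,0],[0,0,0],[0,0,0],[0,0,0]], fingers=[1,1,1,1,1,1,1,1,1,1])

```text
time: 15.5
position: [0.485, -0.1374, 0.1114]
tool_rot: [2.059, 2.372, 0.002]
ft_force: [0.2, -0.5, -0.2]
grip_width: 0.006
grip_force: 0.0
```

```bash
python3 st.py
python3 - <<'E'
from h import *
for n,(a,b,c,d) in {"top":(145,245,230,380),"scene":(140,270,230,390)}.items():
    im=get_image(n)[a:b,c:d,::-1]
    cv2.imwrite(f"pics/{n}2.png",cv2.resize(im,None,fx=4,fy=4,interpolation=cv2.INTER_CUBIC))
A=[cv2.resize(cv2.imread(f"pics/{n}2.png"),(640,int(640*h))) for n,h in (("top",100/150),("scene",130/160))]
E
```

```text
15.5 [ 0.485  -0.1374  0.1114] bench [-0.1041 -0.1149  0.1114] F [ 0.2344 -0.5097 -0.1749] 0.005707691690807644
tool axes in bench [ 0.0004  1.      0.0006  1.     -0.0004  0.0012  0.0012  0.0006 -1.    ]
```

View pics/scene2.png

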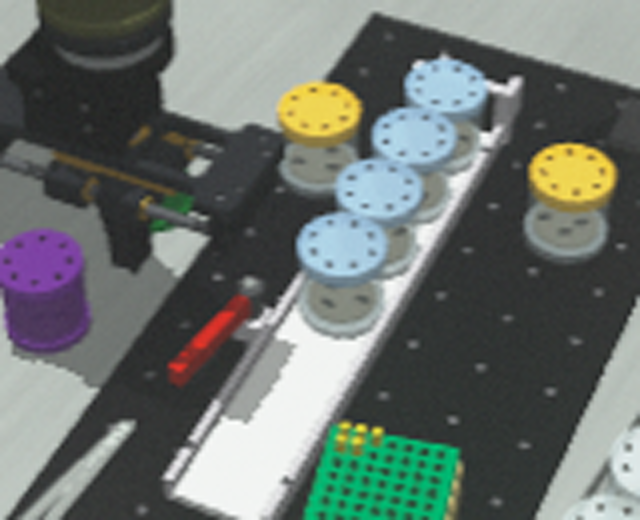

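Run:
```python
from h import *
q=[ 0.5719,-0.0089,0.1413]
im=cv2.imread("pics/top2.png"); h=cv2.cvtColor(im,cv2.COLOR_BGR2HSV)
m=cv2.morphologyEx(cv2.inRange(h,(95,40,120),(120,140,255)),cv2.MORPH_OPEN,np.ones((9,9)))
c=cv2.HoughCircles(cv2.GaussianBlur(m,(7,7),0),cv2.HOUGH_GRADIENT,1,50,param1=100,param2=8,minRadius=32,maxRadius=42)[0]
c=c[c[:,0].argsort()]; print(c)
print(tob(ray("top",(c[:,:2]+.5)/4-.5+[230,145],np.full(len(c),.083)),q).round(4))
```

```text
[[160.5 221.5  38. ]
 [234.5 206.5  36.8]
 [308.5 194.5  38. ]
 [381.5 178.5  36.9]]
[[ 0.0011  0.1604  0.083 ]
 [ 0.0014  0.1001  0.083 ]
 [-0.0008  0.0403  0.083 ]
 [ 0.0005 -0.0195  0.083 ]]
```

The row measures y = 160, 100, 40 and -19.5 mm, which is home. Now the gate: lower on its outer side and sweep it around its pivot.

Call:
apply_moves(dp=[[0,0,0.0135],[0,0,0.0135],[0,0,0.0135],[0,0,0.0135],[0,0,0.0125],[0,0,0],[0,0,0],[0.001,0.008,0],[0.001,0.008,0],[0.0005,0.008,0]], twist=[[0,0,0],[0,0,0],[0,0,0],[0,0,0],[0,0,0],[0,0,0],[0,0,0],[0,0,0],[0,0,0],[0,0,0]], fingers=[1,1,1,1,1,1,1,1,1,1])

```text
time: 16.6
position: [0.5097, -0.1312, 0.0453]
tool_rot: [2.058, 2.372, 0.002]
ft_force: [0.2, 0.2, -0.1]
grip_width: 0.004
grip_force: 0.0
```

Call:
apply_moves(dp=[[-0.002,0.006,0],[-0.002,0.006,0],[-0.002,0.006,0],[0,0.0055,0],[0,0.0055,0],[0,0.0055,0],[0,0.0055,0],[0.002,0.006,0],[0.002,0.006,0],[0.002,0.006,0]], twist=[[0,0,0],[0,0,0],[0,0,0],[0,0,0],[0,0,0],[0,0,0],[0,0,0],[0,0,0],[0,0,0],[0,0,0]], fingers=[1,1,1,1,1,1,1,1,1,1])

```text
time: 17.6
position: [0.5661, -0.1233, 0.0447]
tool_rot: [2.059, 2.372, 0.0]
ft_force: [-0.7, -0.3, 0.2]
grip_width: 0.006
grip_force: 0.4
```

```bash
python3 st.py
```

```text
17.6 [ 0.5661 -0.1233  0.0447] bench [-0.0218 -0.1124  0.0447] F [-0.671  -0.3091  0.1647] 0.005519974232081938
tool axes in bench [ 0.0002  1.     -0.      1.     -0.0002  0.0001  0.0001 -0.     -1.    ]
```

Call:
apply_moves(dp=[[0.004,0.005,0],[0.004,0.005,0],[0.004,0.005,0],[0.004,0.0025,0],[0.004,0.0025,0],[0.004,0.0025,0],[0.003,0.001,0],[0.003,0.001,0],[0.002,0.001,0],[0.002,0.001,0]], twist=[[0,0,0],[0,0,0],[0,0,0],[0,0,0],[0,0,0],[0,0,0],[0,0,0],[0,0,0],[0,0,0],[0,0,0]], fingers=[1,1,1,1,1,1,1,1,1,1])

```text
time: 18.6
position: [0.5871, -0.0861, 0.0448]
tool_rot: [2.06, 2.372, 0.0]
ft_force: [-0.2, -0.7, 0.2]
grip_width: 0.004
grip_force: 0.3
```

Call:
apply_moves(dp=[[0.001,0,0],[0.001,0,0],[0.001,0,0],[0,0,0]], twist=[[0,0,0],[0,0,0],[0,0,0],[0,0,0]], fingers=[1,1,1,1])

```text
time: 19.0
position: [0.5871, -0.0844, 0.0449]
tool_rot: [2.059, 2.37, -0.0]
ft_force: [2.6, -5.0, -2.1]
grip_width: 0.003
grip_force: 2.0
```

```bash
python3 st.py
```

```text
19.0 [ 0.5871 -0.0844  0.0449] bench [ 0.0045 -0.0769  0.0449] F [ 2.6455 -4.9885 -2.1491] 0.0032702779394624374
tool axes in bench [ 0.001   1.     -0.0018  1.     -0.001   0.0013  0.0013 -0.0018 -1.    ]
```

The gate meets its stop at 5 N, at the expected place. A last small push, then back off and rise.

Call:
apply_moves(dp=[[0.001,0,0],[0.001,0,0],[0,0,0],[0,0,0]], twist=[[0,0,0],[0,0,0],[0,0,0],[0,0,0]], fingers=[1,1,1,1])

```text
time: 19.4
position: [0.5871, -0.0843, 0.045]
tool_rot: [2.059, 2.367, -0.002]
ft_force: [3.7, -7.4, -4.1]
grip_width: 0.006
grip_force: 3.7
```

Call:
apply_moves(dp=[[-0.003,0,0],[-0.006,0,0],[-0.01,0,0],[-0.01,0,0],[-0.005,0,-0.02],[0,0,-0.03],[0,0,-0.03],[0,0,-0.03],[-0.02,0,-0.03],[-0.02,0,-0.02]], twist=[[0,0,0],[0,0,0],[0,0,0],[0,0,0],[0,0,0],[0,0,0],[0,0,0],[0,0,0],[0,0,0],[0,0,0]], fingers=[1,1,1,1,1,1,1,1,1,1])

```text
time: 20.4
position: [0.5975, -0.1551, 0.2072]
tool_rot: [2.057, 2.373, 0.003]
ft_force: [-0.4, -1.0, -0.0]
grip_width: 0.003
grip_force: 0.0
```

Call:
apply_moves(dp=[[-0.03,-0.01,0],[-0.03,-0.01,0],[-0.03,-0.01,0],[-0.03,-0.01,0],[-0.03,-0.01,0],[-0.02,-0.01,0],[0,0,0],[0,0,0],[0,0,0]], twist=[[0,0,0],[0,0,0],[0,0,0],[0,0,0],[0,0,0],[0,0,0],[0,0,0],[0,0,0],[0,0,0]], fingers=[1,1,1,1,1,1,1,1,1])

```text
time: 21.3
position: [0.562, -0.3298, 0.2045]
tool_rot: [-2.057, -2.374, -0.002]
ft_force: [-0.2, -0.2, 0.3]
grip_width: -0.001
grip_force: 0.0
```

```bash
python3 st.py
python3 - <<'E'
from h import *
im=get_image("top")[140:250,220:410,::-1]
cv2.imwrite("pics/t3.png",cv2.resize(im,None,fx=4,fy=4,interpolation=cv2.INTER_CUBIC))
E
```

```text
21.3 [ 0.562  -0.3298  0.2045] bench [-0.055  -0.3163  0.2045] F [-0.2431 -0.1537  0.347 ] -0.0005739235642135366
tool axes in bench [-0.0015  1.      0.0013  1.      0.0015  0.0004  0.0004  0.0013 -1.    ]
```

View pics/t3.png

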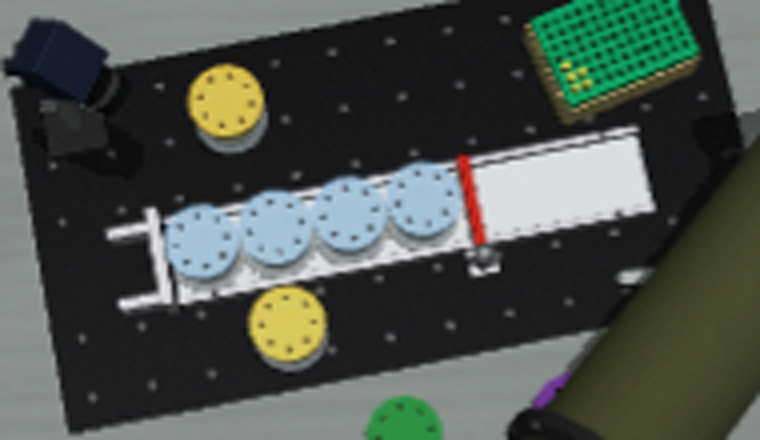

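The picture shows the gate square across the lane, from its pivot at (484,258) to its tip at (464,157). The four lids are closed up against the stop, from (202,242) to (424,200), and the visible bystanders look unmoved. Handing in.

```bash
python3 -c "
from bench import ctrl; print(ctrl.close_job())"
```

```text
the job is handed in; nothing more can be done
None
```

The row of four pots is home against the end stop, the red gate is shut behind it, and the job was handed in at about 21 s of the 48 s allowed; no verdict came back.

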